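Fetch the power adapter from behind the carton

ROBOT

A 7-joint arm with a two-finger parallel gripper is mounted at the origin on a cart in front of the work surface, level with it; the furniture and walls round the work are solid. World frame = base frame: x ahead of the robot, y to its left, z up, the work surface at z = 0. Lengths are in m, angles in rad, forces in N, time in s.
With the tool pointing down it reaches from about 0.4 to 0.875 m from the base axis. Payload 19.3 kg.
Tool frame: the origin (TCP) lies midway between the tips of the shut fingers; the grasp point (between the pads) lies 19 mm behind it; z points along the fingers, x is the direction in which the jaws open and shut, and the axes are right-handed (so a half turn about z gives the same grasp; the last joint's range is limited). The gripper opens to 85 mm and grips with 20 to 120 N. Pads are 22 mm wide; open, the fingers measure 114 mm over their backs; the gripper's body (76 mm by 85 mm) begins 54 mm behind the grasp point. The pads swing forward as they close: fully open they stand 13 mm farther back than shut.
Start: joints at [-1.182, 0.521, -0.036, 1.599, 0.021, 1.021, -0.113], TCP at [0.277, 0.56, 0.231] pointing down, gripper open.
Joint ranges: [-2.91, 2.91], [-0.3, 2.13], [-1.5, 1.42], [0.17, 2.43], [-1.26, 4.41], [0.16, 1.93], [-2.52, 2.52]. Speed limits (rad/s): [1.89, 1.89, 2.39, 2.39, 3.01, 3.01, 3.01].

INTERFACE

Orientations are given as [roll, pitch, yaw] about the fixed x, y, z axes, in that order (R = Rz(yaw) Ry(pitch) Rx(roll)).
In Python, from station import robot gives the robot as it stands. The module is installed in compiled form; this text tells all that it offers.
- The arm moves only by the tool servo_tool, never from a script. Its argument "motion" is a list that holds one entry, the list of rows, each a list of 6 numbers: the shift along the tool's x, y, z in m, then the turn, a rotation vector about the tool's x, y, z in degrees. A call has 1 to 10 rows; each row is the pose to reach, as a shift and turn from the pose measured when the call began, along the tool's axes at that moment; what a row does not reach only later rows make up. A row lasts 1/10 s, in which the tool goes at most 50 mm and 8.59 degrees, less where a joint would pass 70% of its speed; a pose out of reach is approached as far as the arm can. A call with a gripper value outside its range is refused whole. "claw" is the finger opening in m, from 0 to 0.0854, set as the call begins (left out, the last holds). The fingers move at their own pace and stop on an object; "grip_force" is the grip in N (left out, the last holds). Time passes only in rows, so rows that repeat a pose let the fingers close. It gives the time, the measured TCP pose, the force and the opening at its end, in the units of the state.
- robot.state(): the state, without advancing time (a new reading comes with each control period).
- robot.capture(name): name is "side" or "top"; returns a dict with "pixels" (384x512x3 uint8, red, green, blue), "range_z" (384x512 float32, m along the optical axis (not along the pixel's ray), 0 where there is no reading), "fx", "fy", "cx", "cy" (pixels), "k1" (the pictures are not rectified: a ray, as slopes to the right and down, at radius r is drawn at 1 + k1 r^2 times it, then the intrinsics apply), "R" (3x3) and "t" (3): a world point X has camera coordinates R X + t. Camera axes: x right, y down, z forward; pixel columns grow to the right and rows downward; lengths in m; the calibration is good to about 2 mm. A picture is of the moment at which its call begins.
- robot.sign_off(): hands the job in, once; it reports no verdict.
The state is a dict: "time": time; "q": joint angles; "qd": joint speeds; "joint_torque": joint torques, N m; "tool_pos": TCP position; "eef_rot": TCP orientation; "wrist_force": force on the tool from outside, world axes, zero at the start; "torque": the same for the moment, N m; "finger_gap": finger opening in m.
Only numpy, scipy, OpenCV 4.12 (cv2) and the standard library are available. Lean on these libraries where they do the work, as an engineer would, in place of code of your own. Each camera call takes 0.05 s, during which the arm holds its last target. There are 200 camera calls.

TASK

The black power adapter lies at the back of its aluminium kit tray, behind the standing carton. Set the carton aside, upright on the bare bench, and lay the adapter flat on the middle of the notebook and let go of it. Only then put the carton back upright inside its outline at the front of the kit tray, square with the tray as before.

Things in the scene. Friction and masses are not known exactly. Their poses are not given: they have to be found in the camera images.
- carton_mid (a point): Centre of the loose standing carton, 55 x 86 x 115 mm high, about 0.15 kg. Site z is up, x along its 86 mm side, y across its 55 mm. Grip it across the 55 mm, some 20 to 40 mm above the centre: the fingers then pass over the adapter close behind and the palm clears the top. The bench at the front left (x 0.38 to 0.50, y 0.27 to 0.39) is bare, free for setting it aside.
- adapter_mid (a point): Centre of the loose black power adapter, a flat brick 42 x 95 x 26 mm high, about 0.12 kg, lying some 6 mm behind the carton on the same tray. Site z is up, x across its 42 mm, y along its 95 mm. Grip it across the 42 mm.
- kit_tray: Fixed pale aluminium tray, 160 (x) x 126 (y) mm, floor 5 mm high, rims 12 mm high along its two sides, 118 mm apart. Origin: centre of its underside, x to its back, z up. Carton's outline (61 x 92 mm) is centred at local x = -0.045, y = 0; the carton's 86 mm side lies along y. A tray like it, with a stack of tube strips and a mouse, stands left or right of it: not part of the job.
- notebook: Fixed pale spiral-edged notebook lying flat, 210 (x) x 152 (y) mm, its upper face 11 mm above the bench. Origin at the centre of its underside, z up.
There are look-alikes about, which are no part of the job. Leave any blue or turquoise look-alike of the part that bears adapter_mid alone.

How it is judged:
On the way, in this order (a step that is already met when the one before it is completed fails the run):
1. the carton stands upright on the bench, off the kit tray and let go (horizontal distance between carton_mid and kit_tray above 0.12 m and horizontal distance between carton_mid and notebook above 0.12 m and height (world z) of carton_mid below 0.062 m and angle between carton_mid's own z axis and vertical below 0.15 rad and contact force between the fingers and carton below 0.1 N), for 0.2 s.
2. the adapter lies flat on the middle of the notebook, let go, while the carton still stands aside (horizontal distance between adapter_mid and notebook below 0.045 m and height (world z) of adapter_mid below 0.034 m and angle between adapter_mid's own z axis and vertical below 0.15 rad and contact force between the fingers and adapter below 0.1 N and horizontal distance between carton_mid and kit_tray above 0.12 m), for 0.2 s.
At the end, for the whole second after the job is handed in: The carton stands upright and at rest on the kit tray's floor, its centre within 18 mm of the outline's centre along and across the tray, square with the tray within 12 degrees; the adapter lies flat and at rest on the notebook, its centre within 45 mm of the notebook's centre (x of carton_mid in the frame of kit_tray between -0.063 and -0.027 m and y of carton_mid in the frame of kit_tray between -0.018 and 0.018 m and angle between the x axis of carton_mid and the y axis of kit_tray, either way round below 0.21 rad and angle between carton_mid's own z axis and vertical below 0.1 rad and height (world z) of carton_mid below 0.068 m and linear speed of each of carton, adapter below 0.02 m/s and horizontal distance between adapter_mid and notebook below 0.045 m and height (world z) of adapter_mid below 0.034 m and angle between adapter_mid's own z axis and vertical below 0.15 rad); the robot touches nothing.
It fails at once if the carton is tipped over (angle between carton_mid's own z axis and vertical above 0.7 rad).
It also fails if it takes over 72 s, if anything falls off the work surface, if the arm or the gripper's body presses on something with over 40 N, if the wrist force passes 120 N, or if a joint passes its speed limit or range.

## Working session

There is one attempt and no reset: what is moved stays moved. The work goes in short steps, Python scripts to look and compute and a tool call to move; the robot and the scene stay as the last step left them, time stands still between calls to the robot, and variables do not carry over. Pictures are saved under pics/ and viewed, about 8 in all and at most 12, crops included, and the job is handed in when it is done.

Besides the shell and the picture viewer there is one more tool, called after ">>>" in YAML: its name, and indented under it one key for each argument. servo_tool: Moves the arm, as the interface text tells. Its arguments: {"type":"object","properties":{"motion":{"type":"array"},"claw":{"type":"number"},"grip_force":{"type":"number"}},"required":["motion"]}

```bash
mkdir -p pics; cat > h.py <<'E'
import numpy as np, cv2
from station import robot
def cloud(c):
    h,w=c["range_z"].shape
    u,v=np.meshgrid(np.arange(w),np.arange(h))
    x=(u-c["cx"])/c["fx"]; y=(v-c["cy"])/c["fy"]
    a,b=x.copy(),y.copy()
    for _ in range(8):
        s=1+c["k1"]*(a*a+b*b); a,b=x/s,y/s
    z=c["range_z"]; P=np.stack([a*z,b*z,z],-1)
    W=(P-c["t"])@c["R"]
    W[z==0]=np.nan
    return W
def get(n,save=None):
    c=robot.capture(n)
    if save: cv2.imwrite("pics/"+save,c["pixels"][...,::-1])
    return c,cloud(c)
E
python3 - <<'E'
from h import *
for n in("top","side"):
    c,W=get(n,n+"0.png"); np.save(n+".npy",W)
    print(n,-c["R"].T@c["t"],c["R"][2],c["fx"])
a=[cv2.imread(f"pics/{n}0.png") for n in("top","side")]
cv2.imwrite("pics/both.png",cv2.resize(np.hstack(a),(800,300),interpolation=cv2.INTER_AREA))
print(robot.state())
E
```

```text
top [ 0.31686168 -0.06738297  0.93669892] [ 0.18995896 -0.0012196  -0.98179127] 363.35113176274604
side [ 0.37568343 -1.29690134  0.67276857] [ 0.06219585  0.90078859 -0.42978086] 491.0441828103571
{'time': 0.1, 'q': array([-1.18219978,  0.5219157 , -0.03634546,  1.59996312,  0.02120987,
        1.02109082, -0.11280421]), 'qd': array([ 8.87745343e-04, -1.61246656e-03, -4.50356624e-05, -1.86458516e-03,
       -4.98836462e-04, -6.11738239e-04,  9.09460180e-04]), 'joint_torque': array([ 4.32450674e-03, -9.28476763e+01,  1.98422112e+00, -3.70523071e+01,
        1.80835737e-02,  5.49044998e-03, -3.50237428e-05]), 'tool_pos': array([0.27668216, 0.56008155, 0.23080286]), 'eef_rot': array([3.14152375e+00, 9.89269273e-04, 1.11200557e+00]), 'wrist_force': array([-0.43561128,  0.46996533,  0.56682483]), 'torque': array([-0.04925401, -0.01134919, -0.03047663]), 'finger_gap': 0.08552248027903499}
```

View pics/top0.png

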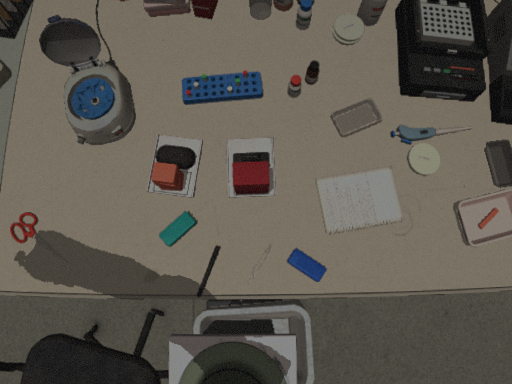

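View pics/side0.png

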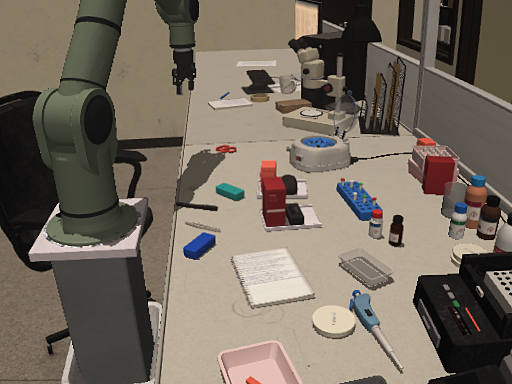

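Top view: two trays. The left one (175,165) has an orange strip stack and a mouse. The right one (250,167) has the dark red carton (251,177) with a black brick behind it (251,158), so it's the kit tray. The turquoise (178,228) and blue (306,264) bricks are look-alikes. The notebook is at (360,200).

```bash
python3 - <<'E'
from h import *
im=cv2.imread("pics/top0.png"); s=cv2.imread("pics/side0.png")
cv2.imwrite("pics/crop.png",np.hstack([cv2.resize(im[125:210,215:285],(412,500)),cv2.resize(s[165:240,245:335],(388,500))]))
W=np.load("top.npy")
def fit(W,box,z0,z1,name,sel=None):
    u0,u1,v0,v1=box; p=W[v0:v1,u0:u1].reshape(-1,3); m=(p[:,2]>z0)&(p[:,2]<z1)
    if sel is not None: m&=sel(p)
    p=p[m]; r=cv2.minAreaRect((p[:,:2]*1000).astype(np.float32))
    print(name,len(p),"z",np.median(p[:,2]).round(4),"rect",np.round(r,1) if 0 else r)
fit(W,(215,285,125,210),.105,.13,"carton top")
fit(W,(215,285,125,210),.022,.04,"adapter")
fit(W,(215,285,125,210),.003,.02,"tray")
fit(W,(310,410,160,240),.006,.02,"notebook")
S=np.load("side.npy")
fit(S,(245,335,165,240),.108,.13,"carton top side")
fit(S,(280,310,195,230),.02,.035,"adapter side",lambda p:p[:,0]>.5)
fit(S,(220,325,240,310),.006,.02,"notebook side")
print(W[177,251],W[158,251],W[100:290:20,300,2].round(4))
# things near the setting aside area
p=W.reshape(-1,3); m=(p[:,0]>.32)&(p[:,0]<.75)&(p[:,1]>.2)&(p[:,1]<.5)&(p[:,2]>.008)
q=p[m]; 
for x in np.arange(.32,.75,.03):
    print(round(x,2),["%3d"%(1000*q[(abs(q[:,0]-x)<.015)&(abs(q[:,1]-y)<.015)][:,2].max(initial=0)) for y in np.arange(.2,.5,.03)])
E
```

```text
carton top 873 z 0.1186 rect ((532.9376220703125, -52.045143127441406), (55.92887496948242, 84.50759887695312), 0.9983343482017517)
adapter 399 z 0.0299 rect ((559.221923828125, -51.64725112915039), (108.5959243774414, 94.39075469970703), 1.2256501913070679)
tray 977 z 0.0049 rect ((583.3347778320312, -42.65625762939453), (180.20816040039062, 218.2861328125), 88.78128814697266)
notebook 4358 z 0.0105 rect ((494.13720703125, -359.52728271484375), (153.86190795898438, 266.8550720214844), 10.591479301452637)
carton top side 349 z 0.1214 rect ((537.392578125, -50.47515106201172), (56.362464904785156, 95.4612808227539), 1.2553954124450684)
adapter side 272 z 0.032 rect ((585.04541015625, -51.09994125366211), (101.04436492919922, 65.47473907470703), 86.53929901123047)
notebook side 3309 z 0.0123 rect ((490.5465087890625, -329.8828430175781), (151.80517578125, 343.64764404296875), 9.251280784606934)
[ 0.5224656  -0.05218017  0.12166992] [ 0.59743628 -0.05066717  0.02695642] [ 0.0003 -0.0006 -0.0021 -0.0015 -0.0004  0.0014 -0.0017 -0.0002  0.026
  0.0007]
0.32 ['  0', '  0', '  0', '  0', ' 
[... 402 characters left out ...]
0', '  0', '  0']
0.5 ['  0', '  0', '  0', '  0', '  0', '  0', '  0', '  0', '  0', '  0']
0.53 ['  8', ' 14', '  0', '  0', '  0', '  0', '  0', '  0', '  0', '  0']
0.56 ['  0', ' 12', '  0', '  0', '  0', '  0', '  0', '  0', '  0', '  0']
0.59 [' 24', ' 14', '  0', '  0', '  0', '  0', '  0', '  0', '  0', '  0']
0.62 [' 25', '  0', '  0', '  0', '  0', '  0', '  0', '  0', '  0', '  0']
0.65 [' 13', '  0', '  0', ' 64', ' 88', ' 90', ' 90', ' 72', '  0', '  0']
0.68 [' 14', '  0', '  0', ' 89', ' 94', ' 94', ' 92', ' 91', ' 84', '  0']
0.71 ['  0', '  0', ' 62', ' 91', ' 92', ' 88', ' 89', ' 93', ' 89', '  0']
0.74 ['  0', '  0', ' 64', ' 92', ' 88', ' 76', ' 78', ' 88', ' 92', '  0']
```

View pics/crop.png

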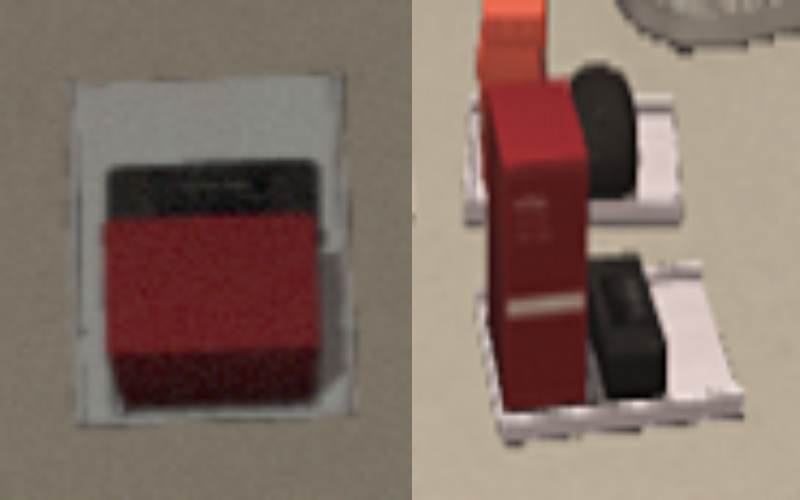

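Crop confirmed: the red carton stands on the tray front with the black brick directly behind it. Next I'll measure the tray and notebook from their corners and compute the first move.

```bash
cat >> h.py <<'E'
from scipy.spatial.transform import Rotation as Ro
def ray(c,u,v,z):
    x=np.array([[(u-c["cx"])/c["fx"],(v-c["cy"])/c["fy"]]]); a=x.copy()
    for _ in range(8): a=x/(1+c["k1"]*(a*a).sum())
    d=np.r_[a[0],1]@c["R"]; o=-c["R"].T@c["t"]
    return o+d*(z-o[2])/d[2]
def go(*targets):
    """targets (x,y,z,yaw): tool pointing down; prints rows from the present pose"""
    s=robot.state(); R0=Ro.from_euler("xyz",s["eef_rot"])
    print("t",round(s["time"],2),"at",s["tool_pos"].round(4),s["eef_rot"].round(3),"F",s["wrist_force"].round(1),"gap",round(s["finger_gap"],4))
    for x,y,z,w in targets:
        d=R0.inv().apply(np.array([x,y,z])-s["tool_pos"])
        r=(R0.inv()*Ro.from_euler("xyz",[np.pi,0,w])).as_rotvec(degrees=True)
        print((x,y,z,w),d.round(4).tolist()+r.round(1).tolist())
E
python3 - <<'E'
from h import *
c,_=get("top")
for n,pts,z in (("tray",[(227.7,138.6),(272.8,137.8),(274.5,196.4),(228.3,196.7)],.012),("nb",[(317,180),(388,168),(402,218),(328,232)],.011)):
    P=np.array([ray(c,u,v,z)[:2] for u,v in pts]); print(n,P.round(3).tolist(),"mean",P.mean(0).round(4))
    print(np.degrees(np.arctan2(*(P[0]-P[3])[::-1])).round(1),np.degrees(np.arctan2(*(P[1]-P[2])[::-1])).round(1),np.linalg.norm(P-np.roll(P,1,0),axis=1).round(3))
go((.5345,-.0515,.2,.017))
E
```

```text
tray [[0.657, 0.012], [0.658, -0.109], [0.498, -0.111], [0.498, 0.009]] mean [ 0.5778 -0.0498]
1.0 0.6 [0.159 0.121 0.16  0.12 ]
nb [[0.541, -0.223], [0.573, -0.417], [0.437, -0.444], [0.404, -0.246]] mean [ 0.4887 -0.3325]
9.5 11.3 [0.139 0.196 0.138 0.2  ]
t 0.15 at [0.2767 0.5601 0.2309] [3.142e+00 1.000e-03 1.112e+00] F [-0.   0.1 -0.3] gap 0.0856
(0.5345, -0.0515, 0.2, 0.017) [-0.4342, 0.502, 0.0313, 0.0, 0.0, 62.7]
```

>>> servo_tool:
  motion:
    - [[-0.434,0.502,0.031,0,0,62.7],[-0.434,0.502,0.031,0,0,62.7],[-0.434,0.502,0.031,0,0,62.7],[-0.434,0.502,0.031,0,0,62.7],[-0.434,0.502,0.031,0,0,62.7],[-0.434,0.502,0.031,0,0,62.7],[-0.434,0.502,0.031,0,0,62.7],[-0.434,0.502,0.031,0,0,62.7],[-0.434,0.502,0.031,0,0,62.7],[-0.434,0.502,0.031,0,0,62.7]]
  claw: 0.0854
  grip_force: 30

```text
time: 1.15
tool_pos: [0.4711, 0.0983, 0.208]
eef_rot: [3.141, 0.0, 0.018]
wrist_force: [0.9, 0.6, -0.1]
finger_gap: 0.0856
```

>>> servo_tool:
  motion:
    - [[0,0,0,0,0,0]]

```text
time: 1.25
tool_pos: [0.4727, 0.0922, 0.208]
eef_rot: [3.139, -0.001, 0.01]
wrist_force: [-0.9, 1.5, -0.4]
finger_gap: 0.0854
```

```bash
python3 -c "
from h import *
go((.5345,-.0515,.2,.017),(.5345,-.0515,.074,.017))"
```

```text
t 1.25 at [0.4727 0.0922 0.208 ] [ 3.139e+00 -1.000e-03  1.000e-02] F [-0.9  1.5 -0.4] gap 0.0854
(0.5345, -0.0515, 0.2, 0.017) [0.0603, 0.1443, 0.0084, 0.1, -0.0, -0.4]
(0.5345, -0.0515, 0.074, 0.017) [0.0603, 0.144, 0.1344, 0.1, -0.0, -0.4]
```

>>> servo_tool:
  motion:
    - [[0.06,0.144,0.008,0,0,-0.4],[0.06,0.144,0.008,0,0,-0.4],[0.06,0.144,0.008,0,0,-0.4],[0.06,0.144,0.008,0,0,-0.4],[0.06,0.144,0.008,0,0,-0.4],[0.06,0.144,0.008,0,0,-0.4]]

```text
time: 1.85
tool_pos: [0.5338, -0.0502, 0.2001]
eef_rot: [3.14, 0.0, 0.018]
wrist_force: [0.1, 0.4, -1.0]
finger_gap: 0.0855
```

```bash
python3 -c "
from h import *
go((.5345,-.0515,.074,.017))
c,W=get('side','s1.png');cv2.imwrite('pics/s1c.png',cv2.resize(c['pixels'][100:260,200:360,::-1],(600,600)))"
```

```text
t 1.85 at [ 0.5338 -0.0502  0.2001] [3.14  0.    0.018] F [ 0.1  0.4 -1. ] gap 0.0855
(0.5345, -0.0515, 0.074, 0.017) [0.0007, 0.0011, 0.1261, 0.1, 0.0, 0.0]
```

View pics/s1c.png

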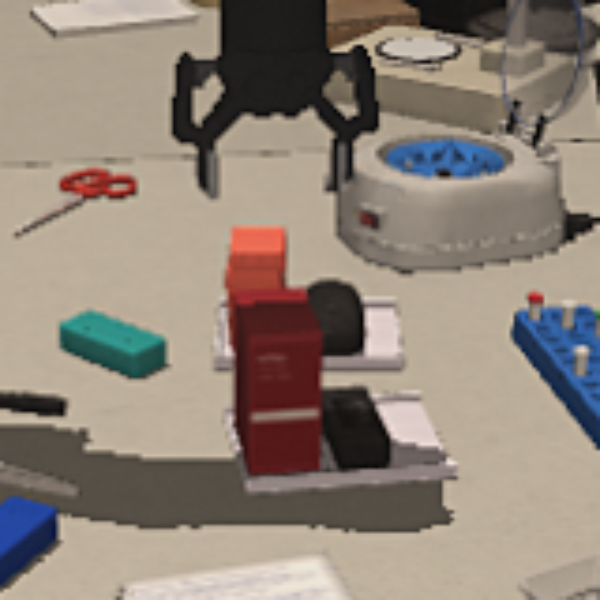

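The open fingers (crop x 208 and 338) straddle the carton (235–322). Next: descend and grip.

>>> servo_tool:
  motion:
    - [[0.001,0.001,0.035,0,0,0],[0.001,0.001,0.06,0,0,0],[0.001,0.001,0.085,0,0,0],[0.001,0.001,0.105,0,0,0],[0.001,0.001,0.12,0,0,0],[0.001,0.001,0.126,0,0,0],[0.001,0.001,0.126,0,0,0],[0.001,0.001,0.126,0,0,0]]

```text
time: 2.7
tool_pos: [0.5351, -0.0503, 0.0749]
eef_rot: [3.14, -0.001, 0.02]
wrist_force: [0.6, -1.0, 0.2]
finger_gap: 0.0854
```

>>> servo_tool:
  motion:
    - [[0,0,0,0,0,0],[0,0,0,0,0,0],[0,0,0,0,0,0],[0,0,0,0,0,0],[0,0,0,0,0,0],[0,0,0,0,0,0],[0,0,0,0,0,0],[0,0,0,0,0,0]]
  claw: 0.03
  grip_force: 35

```text
time: 3.5
tool_pos: [0.5354, -0.0501, 0.0756]
eef_rot: [3.14, -0.002, 0.02]
wrist_force: [-2.9, 1.6, 7.9]
finger_gap: 0.0543
```

>>> servo_tool:
  motion:
    - [[0,0,-0.02,0,0,0],[0,0,-0.05,0,0,0],[0,0,-0.08,0,0,0],[0,0,-0.11,0,0,0],[0,0,-0.13,0,0,0],[0,0,-0.13,0,0,0],[0,0,-0.13,0,0,0]]

```text
time: 4.2
tool_pos: [0.5351, -0.0498, 0.2055]
eef_rot: [3.141, -0.002, 0.02]
wrist_force: [-0.7, -0.2, -2.0]
finger_gap: 0.0548
```

```bash
python3 -c "
from h import *
go((.44,.33,.206,.017),(.44,.33,.072,.017))
c,W=get('side','s2.png');cv2.imwrite('pics/s2c.png',cv2.resize(c['pixels'][80:240,200:360,::-1],(600,600)))"
```

```text
t 4.2 at [ 0.5351 -0.0498  0.2055] [ 3.141e+00 -2.000e-03  2.000e-02] F [-0.7 -0.2 -2. ] gap 0.0548
(0.44, 0.33, 0.206, 0.017) [-0.0875, -0.3816, -0.0011, 0.1, -0.1, 0.2]
(0.44, 0.33, 0.072, 0.017) [-0.0878, -0.3817, 0.1329, 0.1, -0.1, 0.2]
```

View pics/s2c.png

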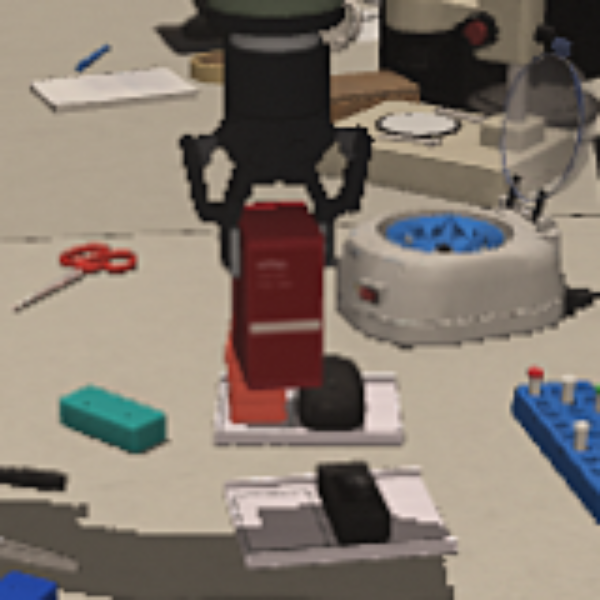

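Carton is lifted upright and the adapter is undisturbed. Carry it aside.

>>> servo_tool:
  motion:
    - [[-0.005,-0.02,0,0,0,0],[-0.013,-0.055,0,0,0,0],[-0.022,-0.095,0,0,0,0],[-0.032,-0.14,0,0,0,0],[-0.043,-0.185,0,0,0,0],[-0.053,-0.23,0,0,0,0],[-0.063,-0.275,0,0,0,0],[-0.073,-0.32,0,0,0,0],[-0.082,-0.355,0,0,0,0],[-0.087,-0.375,0,0,0,0]]

```text
time: 5.25
tool_pos: [0.4385, 0.3262, 0.2029]
eef_rot: [3.14, 0.001, 0.023]
wrist_force: [0.7, -0.6, -1.5]
finger_gap: 0.0545
```

>>> servo_tool:
  motion:
    - [[0,0,0,0,0,0],[0,0,0,0,0,0],[0,0,0,0,0,0]]

```text
time: 5.55
tool_pos: [0.4387, 0.3249, 0.2024]
eef_rot: [3.139, 0.002, 0.022]
wrist_force: [-0.2, 0.4, -1.4]
finger_gap: 0.0543
```

```bash
python3 -c "
from h import *
go((.44,.33,.0715,.017))"
```

```text
t 5.55 at [0.4387 0.3249 0.2024] [3.139e+00 2.000e-03 2.200e-02] F [-0.2  0.4 -1.4] gap 0.0543
(0.44, 0.33, 0.0715, 0.017) [0.0016, -0.0054, 0.1309, 0.2, 0.1, 0.3]
```

>>> servo_tool:
  motion:
    - [[0,0,0.025,0,0,0],[0,0,0.055,0,0,0],[0,0,0.085,0,0,0],[0,0,0.105,0.1,0.1,0],[0,0,0.117,0.1,0.1,0],[0,0,0.123,0.1,0.1,0],[0,0,0.127,0.1,0.1,0],[0,0,0.13,0.1,0.1,0],[0,0,0.131,0.1,0.1,0],[0,0,0.131,0.1,0.1,0]]

```text
time: 6.55
tool_pos: [0.4387, 0.3247, 0.0718]
eef_rot: [3.141, -0.001, 0.022]
wrist_force: [-0.7, 0.4, -0.9]
finger_gap: 0.0546
```

>>> servo_tool:
  motion:
    - [[0,0,0.001,0,0,0],[0,0,0.001,0,0,0],[0,0,0.001,0,0,0]]

```text
time: 6.85
tool_pos: [0.4387, 0.3248, 0.0709]
eef_rot: [3.141, -0.001, 0.022]
wrist_force: [0.0, 0.3, -1.4]
finger_gap: 0.0547
```

>>> servo_tool:
  motion:
    - [[0,0,0,0,0,0],[0,0,0,0,0,0],[0,0,0,0,0,0],[0,0,0,0,0,0],[0,0,0,0,0,0],[0,0,0,0,0,0],[0,0,0,0,0,0]]
  claw: 0.0854

```text
time: 7.55
tool_pos: [0.4387, 0.3248, 0.0709]
eef_rot: [3.141, -0.001, 0.022]
wrist_force: [0.0, 0.1, 0.0]
finger_gap: 0.0853
```

>>> servo_tool:
  motion:
    - [[0,0,-0.015,0,0,0],[0,0,-0.045,0,0,0],[0,0,-0.085,0,0,0],[0,0,-0.12,0,0,0],[0,0,-0.135,0,0,0],[0,0,-0.135,0,0,0]]

```text
time: 8.15
tool_pos: [0.4394, 0.3255, 0.2081]
eef_rot: [-3.14, -0.003, 0.022]
wrist_force: [0.5, 0.2, 0.7]
finger_gap: 0.0852
```

```bash
python3 - <<'E'
from h import *
c,W=get("top","t2.png"); 
p=W.reshape(-1,3)
def fit(x0,x1,y0,y1,z0,z1,n):
    q=p[(p[:,0]>x0)&(p[:,0]<x1)&(p[:,1]>y0)&(p[:,1]<y1)&(p[:,2]>z0)&(p[:,2]<z1)]
    if len(q)<4: print(n,"none");return
    print(n,len(q),q[:,2].mean().round(4),cv2.minAreaRect((q[:,:2]*1000).astype(np.float32)))
fit(.53,.65,-.115,.015,.022,.04,"adapter")
fit(.36,.52,.25,.41,.105,.125,"carton")
cv2.imwrite("pics/t2c.png",np.hstack([cv2.resize(c["pixels"][120:210,130:290,::-1],(800,450))]))
go((.592,-.05,.2,.017))
E
```

```text
adapter 578 0.0295 ((592.531005859375, -50.70951461791992), (42.76856994628906, 95.19219207763672), 2.8825504779815674)
carton 846 0.1135 ((436.2203063964844, 323.0606384277344), (54.26259231567383, 88.24359893798828), 2.1183722019195557)
t 8.2 at [0.4388 0.3252 0.2065] [-3.141e+00 -2.000e-03  2.200e-02] F [-0.6  0.3 -0.7] gap 0.0854
(0.592, -0.05, 0.2, 0.017) [0.145, 0.3784, 0.0066, -0.0, -0.1, 0.3]
```

View pics/t2c.png

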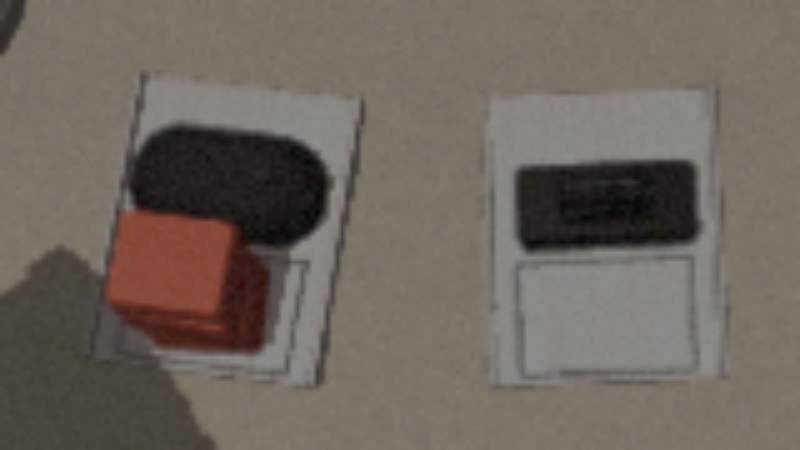

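Carton stands clear at (0.436, 0.323). The black adapter is at crop (607,205), with the empty outline in front of it at (517–697, 256–376).

>>> servo_tool:
  motion:
    - [[0.018,0.045,0.006,0,0,0],[0.036,0.095,0.006,0,0,0],[0.055,0.143,0.006,0,0,0],[0.073,0.191,0.006,0,0,0],[0.091,0.239,0.006,0,0,0],[0.11,0.287,0.006,0,0,0],[0.128,0.334,0.006,0,0,0],[0.145,0.379,0.006,0,0,-0.5],[0.145,0.379,0.006,0,0,-0.5],[0.145,0.379,0.006,0,0,-0.5]]

```text
time: 9.2
tool_pos: [0.5917, -0.0524, 0.1992]
eef_rot: [3.142, 0.0, 0.028]
wrist_force: [0.2, 1.6, -0.1]
finger_gap: 0.0854
```

```bash
python3 - <<'E'
from h import *
go((.592,-.0505,.008,.035))
c=robot.capture("top")
P=np.array([ray(c,130+x/5-.4,120+y/5-.4,.005)[:2] for x,y in [(517,260),(690,256),(697,372),(522,376)]])
print(P.round(4).tolist(),P.mean(0),np.linalg.norm(P-np.roll(P,1,0),axis=1).round(3))
E
```

```text
t 9.2 at [ 0.5917 -0.0524  0.1992] [3.142 0.    0.028] F [ 0.2  1.6 -0.1] gap 0.0854
(0.592, -0.0505, 0.008, 0.035) [0.0004, -0.0019, 0.1912, 0.0, 0.0, -0.4]
[[0.5671, -0.0024], [0.5684, -0.0941], [0.5056, -0.0969], [0.5044, -0.0053]] [ 0.5363869  -0.04964356] [0.063 0.092 0.063 0.092]
```

>>> servo_tool:
  motion:
    - [[0,-0.002,0.03,0,0,-0.4],[0,-0.002,0.065,0,0,-0.4],[0,-0.002,0.1,0,0,-0.4],[0,-0.002,0.135,0,0,-0.4],[0,-0.002,0.16,0,0,-0.4],[0,-0.002,0.177,0,0,-0.4],[0,-0.002,0.186,0,0,-0.4],[0,-0.002,0.19,0,0,-0.4],[0,-0.002,0.19,0,0,-0.4],[0,-0.002,0.19,0,0,-0.4]]

```text
time: 10.25
tool_pos: [0.5918, -0.048, 0.0101]
eef_rot: [-3.141, -0.001, 0.037]
wrist_force: [1.2, -0.6, -0.1]
finger_gap: 0.0851
```

>>> servo_tool:
  motion:
    - [[0,0,0,0,0,0],[0,0,0,0,0,0],[0,0,0,0,0,0],[0,0,0,0,0,0],[0,0,0,0,0,0],[0,0,0,0,0,0],[0,0,0,0,0,0],[0,0,0,0,0,0],[0,0,0,0,0,0]]
  claw: 0.02
  grip_force: 35

```text
time: 11.15
tool_pos: [0.592, -0.048, 0.0106]
eef_rot: [-3.141, -0.002, 0.037]
wrist_force: [-1.0, 0.2, 7.7]
finger_gap: 0.041
```

>>> servo_tool:
  motion:
    - [[0,0,-0.015,0,0,0],[0,0,-0.04,0,0,0],[0,0,-0.075,0,0,0],[0,0,-0.1,0,0,0],[0,0,-0.12,0,0,0],[0,0,-0.12,0,0,0],[0,0,-0.12,0,0,0]]

```text
time: 11.85
tool_pos: [0.5918, -0.048, 0.1312]
eef_rot: [-3.14, -0.002, 0.037]
wrist_force: [-0.2, -0.4, -2.0]
finger_gap: 0.0413
```

```bash
python3 - <<'E'
from h import *
go((.489,-.333,.13,.035))
c,W=get('side','s3.png');cv2.imwrite('pics/s3c.png',cv2.resize(c['pixels'][110:270,200:360,::-1],(600,600)))
E
```

```text
t 11.85 at [ 0.5918 -0.048   0.1312] [-3.14e+00 -2.00e-03  3.70e-02] F [-0.2 -0.4 -2. ] gap 0.0413
(0.489, -0.333, 0.13, 0.035) [-0.1133, 0.281, 0.0006, -0.1, -0.1, 0.1]
```

View pics/s3c.png

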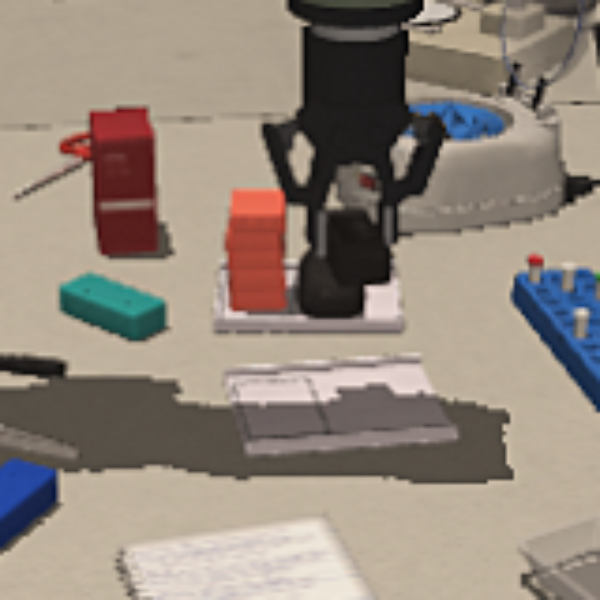

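Adapter is held level at (355,245) and the carton stands aside at (125,180). Carry the adapter to the notebook.

>>> servo_tool:
  motion:
    - [[-0.008,0.02,0,0,0,0],[-0.02,0.05,0,0,0,0],[-0.034,0.085,0,0,0,0],[-0.05,0.125,0,0,0,0],[-0.066,0.165,0,0,0,0],[-0.082,0.205,0,0,0,0],[-0.096,0.24,0,0,0,0],[-0.107,0.265,0,0,0,0],[-0.113,0.281,0,0,0,0],[-0.113,0.281,0,0,0,0]]

```text
time: 12.9
tool_pos: [0.487, -0.3354, 0.129]
eef_rot: [-3.141, 0.001, 0.033]
wrist_force: [0.1, 0.5, -2.0]
finger_gap: 0.0411
```

>>> servo_tool:
  motion:
    - [[0,0,0,0,0,0],[0,0,0,0,0,0]]

```text
time: 13.1
tool_pos: [0.4869, -0.3347, 0.1284]
eef_rot: [-3.14, 0.002, 0.034]
wrist_force: [0.2, -0.3, -1.8]
finger_gap: 0.0413
```

```bash
python3 -c "
from h import *
go((.489,-.333,.0175,.035))"
```

```text
t 13.1 at [ 0.4869 -0.3347  0.1284] [-3.14e+00  2.00e-03  3.40e-02] F [ 0.2 -0.3 -1.8] gap 0.0413
(0.489, -0.333, 0.0175, 0.035) [0.0023, -0.0014, 0.1109, -0.1, 0.1, -0.1]
```

>>> servo_tool:
  motion:
    - [[0.002,0,0.02,0,0.1,0],[0.002,0,0.045,0,0.1,0],[0.002,0,0.07,0,0.1,0],[0.002,0,0.09,0,0.1,0],[0.002,0,0.1,0,0.1,0],[0.002,0,0.106,0,0.1,0],[0.002,0,0.109,0,0.1,0],[0.002,0,0.111,0,0.1,0],[0.002,0,0.111,0,0.1,0],[0.002,0,0.111,0,0.1,0]]

```text
time: 14.1
tool_pos: [0.489, -0.3346, 0.0179]
eef_rot: [-3.14, -0.001, 0.034]
wrist_force: [-0.1, 0.4, -1.4]
finger_gap: 0.0414
```

>>> servo_tool:
  motion:
    - [[0,0,0.0005,0,0,0],[0,0,0.0005,0,0,0]]

```text
time: 14.3
tool_pos: [0.4892, -0.3346, 0.0177]
eef_rot: [-3.141, -0.001, 0.034]
wrist_force: [-0.7, 0.5, -1.4]
finger_gap: 0.041
```

>>> servo_tool:
  motion:
    - [[0,0,0.001,0,0,0],[0,0,0.001,0,0,0]]

```text
time: 14.5
tool_pos: [0.4892, -0.3346, 0.0166]
eef_rot: [-3.141, -0.001, 0.034]
wrist_force: [-0.4, 0.5, -1.2]
finger_gap: 0.0413
```

>>> servo_tool:
  motion:
    - [[0,0,0,0,0,0],[0,0,0,0,0,0],[0,0,0,0,0,0],[0,0,0,0,0,0],[0,0,0,0,0,0],[0,0,0,0,0,0],[0,0,0,0,0,0],[0,0,0,0,0,0]]
  claw: 0.0854

```text
time: 15.3
tool_pos: [0.4891, -0.3346, 0.0166]
eef_rot: [-3.141, -0.001, 0.034]
wrist_force: [-0.2, -0.6, 0.1]
finger_gap: 0.0853
```

>>> servo_tool:
  motion:
    - [[0,0,-0.015,0,0,0],[0,0,-0.045,0,0,0],[0,0,-0.09,0,0,0],[0,0,-0.135,0,0,0],[0,0,-0.17,0,0,0],[0,0,-0.188,0,0,0],[0,0,-0.188,0,0,0]]

```text
time: 16.0
tool_pos: [0.4899, -0.3355, 0.2085]
eef_rot: [3.14, -0.005, 0.034]
wrist_force: [0.3, 0.1, -0.2]
finger_gap: 0.0851
```

```bash
python3 - <<'E'
from h import *
c,W=get("side","s4.png"); p=W.reshape(-1,3); col=c["pixels"].reshape(-1,3).max(1)
q=p[(p[:,0]>.4)&(p[:,0]<.58)&(abs(p[:,1]+.333)<.1)&(p[:,2]>.025)&(p[:,2]<.06)]
print(len(q),np.percentile(q[:,2],[5,50,95]),cv2.minAreaRect((q[:,:2]*1000).astype(np.float32)))
cv2.imwrite("pics/s4c.png",cv2.resize(c["pixels"][130:330,190:390,::-1],(600,600)))
go((.4387,.3248,.206,.022))
E
```

```text
464 [0.02743298 0.03738945 0.03965293] ((490.43414306640625, -338.047119140625), (41.34954833984375, 99.02607727050781), 0.5750131607055664)
t 16.05 at [ 0.4893 -0.335   0.2065] [ 3.141e+00 -3.000e-03  3.400e-02] F [-0.1  0.7 -0.9] gap 0.0856
(0.4387, 0.3248, 0.206, 0.022) [-0.0282, -0.6612, 0.0004, 0.0, -0.2, 0.7]
```

View pics/s4c.png

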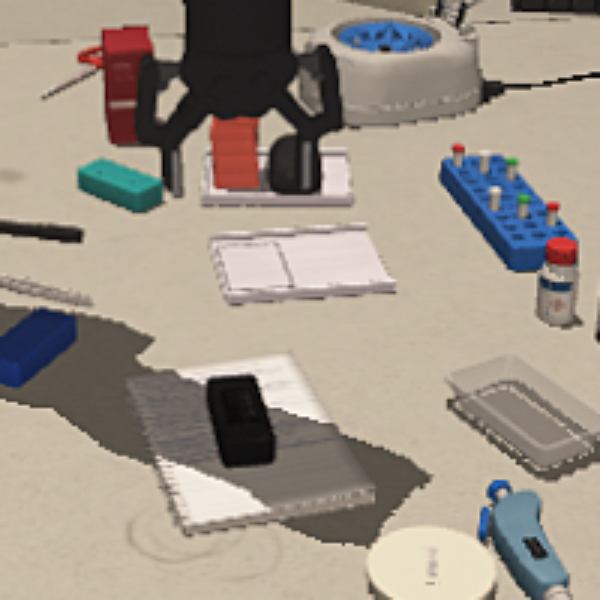

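Adapter lies flat near the notebook's middle at (241,425). The notebook corners give a centre of about (245,440). Back to the carton.

>>> servo_tool:
  motion:
    - [[-0.001,-0.03,0,0,0,0],[-0.003,-0.075,0,0,0,0],[-0.005,-0.12,0,0,0,0],[-0.007,-0.165,0,0,0,0],[-0.009,-0.21,0,0,0,0],[-0.011,-0.255,0,0,0,0],[-0.013,-0.3,0,0,0,0],[-0.015,-0.345,0,0,0,0],[-0.017,-0.39,0,0,0,0],[-0.019,-0.43,0,0,0,0]]

```text
time: 17.05
tool_pos: [0.4547, 0.0961, 0.206]
eef_rot: [3.141, -0.002, 0.035]
wrist_force: [1.3, 0.6, -1.0]
finger_gap: 0.0853
```

```bash
python3 -c "
from h import *
go((.4375,.3245,.206,.03))"
```

```text
t 17.05 at [0.4547 0.0961 0.206 ] [ 3.141e+00 -2.000e-03  3.500e-02] F [ 1.3  0.6 -1. ] gap 0.0853
(0.4375, 0.3245, 0.206, 0.03) [-0.0093, -0.2288, -0.0001, 0.0, -0.1, 0.3]
```

>>> servo_tool:
  motion:
    - [[-0.002,-0.045,0,0,0,0.3],[-0.004,-0.09,0,0,0,0.3],[-0.006,-0.135,0,0,0,0.3],[-0.008,-0.18,0,0,0,0.3],[-0.009,-0.215,0,0,-0.1,0.3],[-0.009,-0.229,0,0,-0.1,0.3],[-0.009,-0.229,0,0,-0.1,0.3],[-0.009,-0.229,0,0,-0.1,0.3]]

```text
time: 17.85
tool_pos: [0.4378, 0.3234, 0.2054]
eef_rot: [3.14, -0.0, 0.029]
wrist_force: [-0.1, -0.3, -0.5]
finger_gap: 0.0855
```

```bash
python3 -c "
from h import *
go((.4375,.3245,.072,.03))"
```

```text
t 17.85 at [0.4378 0.3234 0.2054] [ 3.14  -0.     0.029] F [-0.1 -0.3 -0.5] gap 0.0855
(0.4375, 0.3245, 0.072, 0.03) [-0.0003, -0.0014, 0.1334, 0.1, -0.0, -0.1]
```

>>> servo_tool:
  motion:
    - [[0,-0.001,0.03,0,0,0],[0,-0.001,0.06,0,0,0],[0,-0.001,0.09,0,0,0],[0,-0.001,0.115,0,0,0],[0,-0.001,0.13,0,0,0],[0,-0.001,0.134,0,0,0],[0,-0.001,0.134,0,0,0],[0,-0.001,0.134,0,0,0]]

```text
time: 18.65
tool_pos: [0.4383, 0.3238, 0.0723]
eef_rot: [3.141, -0.001, 0.028]
wrist_force: [-0.2, -0.8, -0.4]
finger_gap: 0.0855
```

>>> servo_tool:
  motion:
    - [[0,0,0,0,0,0],[0,0,0,0,0,0],[0,0,0,0,0,0],[0,0,0,0,0,0],[0,0,0,0,0,0],[0,0,0,0,0,0],[0,0,0,0,0,0],[0,0,0,0,0,0]]
  claw: 0.03
  grip_force: 35

```text
time: 19.45
tool_pos: [0.4386, 0.3239, 0.0731]
eef_rot: [3.141, -0.002, 0.028]
wrist_force: [-1.0, -1.8, 9.7]
finger_gap: 0.0548
```

>>> servo_tool:
  motion:
    - [[0,0,-0.02,0,0,0],[0,0,-0.05,0,0,0],[0,0,-0.08,0,0,0],[0,0,-0.11,0,0,0],[0,0,-0.13,0,0,0],[0,0,-0.13,0,0,0],[0,0,-0.13,0,0,0]]

```text
time: 20.15
tool_pos: [0.4382, 0.324, 0.203]
eef_rot: [3.142, -0.002, 0.028]
wrist_force: [0.2, -0.8, -1.4]
finger_gap: 0.0548
```

```bash
python3 -c "
from h import *
go((.5355,-.0495,.205,.018))"
```

```text
t 20.15 at [0.4382 0.324  0.203 ] [ 3.142e+00 -2.000e-03  2.800e-02] F [ 0.2 -0.8 -1.4] gap 0.0548
(0.5355, -0.0495, 0.205, 0.018) [0.0868, 0.3761, -0.0018, 0.0, -0.1, 0.6]
```

>>> servo_tool:
  motion:
    - [[0.004,0.02,-0.002,0,0,0],[0.012,0.055,-0.002,0,0,0.2],[0.021,0.095,-0.002,0,0,0.4],[0.032,0.14,-0.002,0,0,0.6],[0.043,0.185,-0.002,0,0,0.6],[0.053,0.23,-0.002,0,0,0.6],[0.064,0.275,-0.002,0,0,0.6],[0.074,0.32,-0.002,0,0,0.6],[0.082,0.355,-0.002,0,0,0.6],[0.087,0.376,-0.002,0,0,0.6]]

```text
time: 21.15
tool_pos: [0.5353, -0.0527, 0.2039]
eef_rot: [3.141, 0.0, 0.015]
wrist_force: [0.1, 1.2, -1.9]
finger_gap: 0.0544
```

>>> servo_tool:
  motion:
    - [[0,0,0,0,0,0],[0,0,0,0,0,0],[0,0,0,0,0,0]]

```text
time: 21.45
tool_pos: [0.5349, -0.0516, 0.2032]
eef_rot: [3.141, 0.001, 0.016]
wrist_force: [-0.6, 0.8, -1.9]
finger_gap: 0.055
```

```bash
python3 -c "
from h import *
go((.5355,-.0490,.079,.018))"
```

```text
t 21.45 at [ 0.5349 -0.0516  0.2032] [3.141e+00 1.000e-03 1.600e-02] F [-0.6  0.8 -1.9] gap 0.055
(0.5355, -0.049, 0.079, 0.018) [0.0008, -0.0027, 0.1242, 0.0, 0.1, -0.1]
```

>>> servo_tool:
  motion:
    - [[0.001,-0.002,0.025,0,0.1,0],[0.001,-0.002,0.055,0,0.1,0],[0.001,-0.002,0.085,0,0.1,0],[0.001,-0.002,0.105,0,0.1,0],[0.001,-0.002,0.115,0,0.1,0],[0.001,-0.002,0.12,0,0.1,0],[0.001,-0.002,0.123,0,0.1,0],[0.001,-0.002,0.124,0,0.1,0],[0.001,-0.002,0.124,0,0.1,0]]

```text
time: 22.35
tool_pos: [0.5361, -0.0496, 0.0798]
eef_rot: [3.141, -0.001, 0.016]
wrist_force: [-0.2, -0.1, -1.0]
finger_gap: 0.0549
```

>>> servo_tool:
  motion:
    - [[0,0,0.001,0,0,0],[0,0,0.001,0,0,0]]

```text
time: 22.55
tool_pos: [0.5362, -0.0496, 0.0792]
eef_rot: [3.141, -0.002, 0.016]
wrist_force: [0.5, -0.7, -0.6]
finger_gap: 0.0546
```

>>> servo_tool:
  motion:
    - [[0,0,0.001,0,0,0],[0,0,0.001,0,0,0],[0,0,0.001,0,0,0]]

```text
time: 22.85
tool_pos: [0.5363, -0.0495, 0.0782]
eef_rot: [3.141, -0.002, 0.016]
wrist_force: [-0.6, 0.3, -1.8]
finger_gap: 0.0547
```

>>> servo_tool:
  motion:
    - [[0,0,0,0,0,0],[0,0,0,0,0,0],[0,0,0,0,0,0],[0,0,0,0,0,0],[0,0,0,0,0,0],[0,0,0,0,0,0],[0,0,0,0,0,0],[0,0,0,0,0,0]]
  claw: 0.0854

```text
time: 23.65
tool_pos: [0.5362, -0.0496, 0.0782]
eef_rot: [3.141, -0.002, 0.016]
wrist_force: [-0.3, -0.1, 0.1]
finger_gap: 0.0853
```

>>> servo_tool:
  motion:
    - [[0,0,-0.015,0,0,0],[0,0,-0.045,0,0,0],[0,0,-0.09,0,0,0],[0,0,-0.13,0,0,0],[0,0,-0.15,0,0,0],[0,0,-0.15,0,0,0]]

```text
time: 24.25
tool_pos: [0.5372, -0.0495, 0.231]
eef_rot: [3.141, -0.007, 0.016]
wrist_force: [-0.6, -0.6, -0.8]
finger_gap: 0.0856
```

>>> servo_tool:
  motion:
    - [[-0.01,-0.03,0,0,0,0],[-0.025,-0.075,0,0,0,0],[-0.04,-0.12,0,0,0,0],[-0.055,-0.165,0,0,0,0],[-0.07,-0.21,0,0,0,0],[-0.085,-0.255,0,0,0,0],[-0.095,-0.285,0,0,0,0],[-0.095,-0.285,0,0,0,0],[-0.095,-0.285,0,0,0,0]]

```text
time: 25.15
tool_pos: [0.4372, 0.234, 0.2296]
eef_rot: [3.141, -0.006, 0.017]
wrist_force: [0.5, -0.0, -0.2]
finger_gap: 0.0851
```

```bash
python3 - <<'E'
from h import *
c,W=get("top"); p=W.reshape(-1,3)
def fit(x0,x1,y0,y1,z0,z1,n):
    q=p[(p[:,0]>x0)&(p[:,0]<x1)&(p[:,1]>y0)&(p[:,1]<y1)&(p[:,2]>z0)&(p[:,2]<z1)]
    print(n,len(q),q[:,2].mean().round(4),cv2.minAreaRect((q[:,:2]*1000).astype(np.float32)))
fit(.48,.60,-.115,.015,.11,.13,"carton")
fit(.4,.58,-.42,-.25,.026,.05,"adapter")
s=c["pixels"][...,::-1]; d,_=get("side")
cv2.imwrite("pics/end.png",np.hstack([cv2.resize(s[120:245,215:415],(480,300)),cv2.resize(d["pixels"][150:320,215:330,::-1],(300,300))]))
go()
E
```

```text
carton 864 0.1186 ((534.1287841796875, -49.8865852355957), (55.893836975097656, 84.36833190917969), 0.6737410426139832)
adapter 607 0.0353 ((487.6998596191406, -335.62451171875), (43.198055267333984, 95.3463134765625), 1.620815634727478)
t 25.25 at [0.4379 0.2328 0.2299] [ 3.141 -0.006  0.015] F [ 0.2 -0.2  0. ] gap 0.0851
```

View pics/end.png

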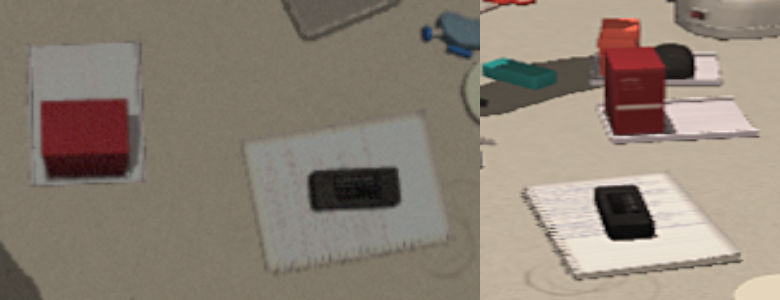

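The carton stands in its outline at (85,138). The adapter is flat at (354,189) and the notebook centre is near (346,192), about 9 mm off.

```bash
python3 -c "
from station import robot
robot.sign_off()"
```

```text
the job is handed in; nothing more can be done
```

The job is done and handed in at about 25 s; the sign-off gave no verdict. I set the carton aside upright at about (0.44, 0.32). I then laid the adapter flat on the notebook and let go, and put the carton back in its outline on the kit tray.

Last checks, made before sign-off:
- **Carton:** it stands upright at (0.534, -0.050), about 2 mm from the measured outline centre (0.536, -0.050). It is turned 0.7°, against about 1° for the tray.
- **Adapter:** it lies flat at (0.488, -0.336), with its top at 35 mm. It is about 3 mm from the notebook centre I measured first, but the last picture suggests about 9 mm. Either is well inside the 45 mm limit.
- **Robot:** the arm is clear and the wrist force reads near zero.

One measurement disagreed: my hand-picked notebook corners came out about 10 mm short in each direction (about 198 x 138 mm, not 210 x 152). The notebook centre is therefore only good to about 10 mm. No check failed.

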